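# Start the alloy analyser and hold a ring blank up to its nose with the cam lift

## Robot

A 6-joint arm with a two-finger parallel gripper is mounted at the origin on the work surface. World frame = base frame: x ahead of the robot, y to its left, z up, the work surface at z = 0. Lengths are in m, angles in rad, forces in N, time in s.
With the tool pointing down it reaches from about 0.35 to 0.775 m from the base axis. Payload 7.3 kg.
Tool frame: the origin (TCP) lies at the very end of the fingers, on their centre line; the grasp point (between the pads) lies 19 mm behind it (robot.tcp_to_grasp is the z of the grasp point in the tool frame, in m); z points along the fingers, y is the line along which they close (so a half turn about z gives the same grasp; the last joint's range is limited). The gripper opens to 92 mm and grips with 3 to 60 N. Pads are 19 mm wide; open, the fingers measure 130 mm over their backs; the gripper's body (75 mm by 190 mm) begins 47 mm behind the grasp point.
Start: joints at [-1.428, 0.342, 1.524, -0, 1.275, -0.146], TCP at [0.15, -0.503, 0.203] pointing down, gripper open.
Joint ranges: [-2.53, 2.53], [-0.77, 2.02], [0.04, 2.7], [-1, 4.14], [0.28, 2.66], [-3.11, 3.11]. Speed limits (rad/s): [2.57, 2.57, 3.14, 3.14, 3.14, 3.14].

## Interface

Orientations are given as [roll, pitch, yaw] about the fixed x, y, z axes, in that order (R = Rz(yaw) Ry(pitch) Rx(roll)).
In Python, from cell import monitor, read_camera, get_calibration, job, robot gives the robot as it stands. The module is installed in compiled form; this text tells all that it offers.
- The arm moves only by the tool send_rows, never from a script. Its argument "targets" is a list of rows, each an object with "translation": the shift along the tool's x, y, z in cm, a list of three; "spin": the turn about the tool's z in degrees; "jaw": the opening, from 0 (shut) to 1 (fully open). A call has exactly 5 rows; each row is the pose to reach, as a shift and turn from the pose commanded when the call began, along the tool's axes at that moment; what a row does not reach only later rows make up. A row lasts 1/10 s, in which the tool goes at most 50 mm and 8.59 degrees, less where a joint would pass 70% of its speed; a pose out of reach is approached as far as the arm can. A call with a gripper value outside its range is refused whole. The fingers move at their own pace and stop on an object; "force" is the grip in N (left out, the last holds). Time passes only in rows, so rows that repeat a pose let the fingers close, or fill a call up. It gives the time, the measured TCP pose, the force, the opening and the grip force at its end, in the units of the state.
- monitor.observe(): the state, without advancing time (a new reading comes with each control period).
- read_camera(name): name is "scene" or "top"; returns (picture, depth): 480x640x3 uint8, red, green, blue; 480x640 float32, m along the optical axis (not along the pixel's ray), 0 where there is no reading.
- get_calibration(name): a dict with "intrinsics" (3x3 intrinsics, pixels), "origin" and "orientation" of the camera in the world. Camera axes: x right, y up, looking along -z (the intrinsics and any distortion apply to the point x, -y, -z); pixel columns grow to the right and rows downward; lengths in m; the calibration is good to about 2 mm. A picture is of the moment at which its call begins. get_calibration takes no time and is no camera call.
- job.hand_in(): hands the job in; it is judged then, once.
The state is a dict: "time": time; "qpos": joint angles; "qvel": joint speeds; "joint_efforts": joint torques, N m; "tool_pos": TCP position; "tool_rot": TCP orientation; "contact_force": force on the tool from outside, world axes, zero at the start; "torque": the same for the moment, N m; "opening": finger opening in m; "grip_force": force on a finger pad.
Only numpy, scipy, OpenCV 4.12 (cv2) and the standard library are available. Lean on these libraries where they do the work, as an engineer would, in place of code of your own. Each camera call takes 0.05 s, during which the arm holds its last target. There are 200 camera calls.

## Task

A ring blank waits on the small cam lift in front of the pistol-shaped analyser. With the lift still down, squeeze the analyser's trigger all the way against its grip for a moment and let it spring right back to wake the instrument; then swing the lift's cam lever up to where its table stands highest (not on over the top, where it sinks again), with the ring still lying on the table. The lever springs back if let go, so finish with the fingers still holding the lever, steady at that highest point, and leave the other things on the bench where they are.

Things in the scene. Friction and masses are not known exactly. Their poses are not given: they have to be found in the camera images.
- station: Tan board, 310 x 440 x 12 mm, fixed on the table, carrying a small cam lift. Origin: on the work surface under the middle of the lift (board: x -190 to +120 mm, y -150 to +290). Its x points away from the robot, y left, z up, turned up to 0.3 rad about z.
- platen_top (a point): Middle of the top of the lift's square steel table (90 x 80 mm, with a rim 4 mm high), 60 mm above the work surface when down. It rises straight up by at most 24 mm as the cam lever turns. Axes as the station's.
- lever (a joint): Cam lever's angle (rad) about a level axle along the station's y. 0: at rest, arm to the station's -x (to the robot), 0.2 rad above level; grows as it swings up and over to +x; stop at 2.3. Table lift = 26 mm x sin(angle + 0.07) - 2 mm: highest (24 mm) at 1.5 (arm 0.13 past upright), sinking beyond. A spring and the table's weight drive it back to 0 (2 to 3 N at the bar).
- lever_grip (a point): Middle of the free part of the black round cross-bar at the cam lever's end: 16 mm thick, 70 mm long, level, along the station's y, sticking out to -y (right) of the flat lever arm, which is 40 mm left of this point. Moves on a circle of radius 120 mm about lever_axis; the bar turns with the lever, so it rolls between the fingers. At rest 64 mm above the work surface.
- lever_axis (a point): Fixed point on the axle's line (axle along the station's y), level with and abreast of lever_grip: centre of lever_grip's circle, 40 mm above the work surface. Axes as the station's.
- analyser: Black pistol-shaped alloy analyser fixed on its side in a cradle. Origin: on the board (12 mm above the work surface) under the barrel at the grip. z up; nose to its -y, at the lift; grip level to -x, to the robot. In mm: barrel x -31 to 31, y -125 to 53, z 42 to 106 (110 at the back); grip x -20 to -123, y -17 to 17, z 57 to 91, then a foot 46 wide to x -141. Trigger on the grip's -y side.
- grip_front (a point): Fixed point on the grip's side that faces the trigger, level with the middle of the trigger's pad, at (-75, -17, 74) mm in the analyser's frame; the grip is 34 mm thick behind it (to y = +17). Axes as the analyser's.
- trigger (a joint): Angle of the trigger blade (rad), hinged about a vertical pin near the barrel. 0: released; 0.24: fully squeezed towards the grip, against its stop. A spring drives it back; about 4 N at the pad to start and 8 N at the stop.
- trigger_pad (a point): Middle of the outer face of the grey trigger blade (52 x 9 mm, 22 mm high), 37 mm from its hinge, at (-75, -40, 74) mm in the analyser's frame when released. Trigger and grip together measure 58 mm across (along the analyser's y) at rest, 49 mm when fully squeezed; they can be pinched together from above.
- ring: Brass ring blank, 22 mm across, 6 mm high, lying loose on the lift's table. Origin: centre of its underside.
- lid_a: Dark jar lid, 56 mm across, 9 mm high, lying on the board. Origin: centre of its underside.
- lid_b: Dark jar lid, 48 mm across, 9 mm high, lying on the board. Origin: centre of its underside.
- brick: Ochre soldering block, 50 x 36 x 20 mm, lying on the board. Origin: centre of its underside.
- flux_pot: Little glass jar with a white cap, 40 mm across, 42 mm high, on the board. Origin: centre of its underside.
- tweezers: Steel tweezers, 130 mm long, 6 mm high, lying on the board beyond the analyser. Origin: middle of the underside.
- water_jar: Big glass jar, 84 mm across, 140 mm high, on the table to the left. Origin: centre of its underside.
- dish: Dark round dish on a foot, 150 mm across, 32 mm high, on the table to the right. Origin: centre of its underside.
- pliers: Pliers with orange handles, 165 mm long, 18 mm high, lying on the table to the left. Origin: under the pivot.

How it is judged:
On the way, in this order (a step that is already met when the one before it is completed fails the run):
1. the trigger is squeezed fully while the lift is down (value of joint trigger above 0.19 rad and value of joint lever below 0.3 rad), for 0.1 s.
2. the trigger is let go and springs back, the lift still down (value of joint trigger below 0.04 rad and contact force between the fingers and trigger below 0.2 N and value of joint lever below 0.3 rad), for 0.1 s.
At the end, for the whole second after the job is handed in: The fingers hold the cam lever (contact of at least 0.8 N) steady (under 0.1 rad/s) with the lift's table raised at least 22.5 mm of its 24 mm (lever about 1.17 to 1.83 rad), the trigger is released (under 0.04 rad), the ring lies flat on the table, and no other thing has moved 30 mm or more (distance of platen_top from where it was at the start of the episode above 0.0225 m and value of joint lever above 1.1 rad and contact force between the fingers and lever above 0.8 N and velocity of joint lever between -0.1 and 0.1 rad/s and value of joint trigger below 0.04 rad and horizontal distance between ring and platen_top below 0.04 m and z of ring in the frame of platen_top between -0.004 and 0.006 m and distance of each of lid_a, lid_b, brick, flux_pot, tweezers, water_jar, dish, pliers from where it was at the start of the episode below 0.03 m); the arm keeps its last pose, push and grip.
It fails at once if the ring leaves the lift's table (horizontal distance between ring and platen_top above 0.06 m).
It fails at once if a bystander is pushed 30 mm or more from its place (distance of any of lid_a, lid_b, brick, flux_pot, tweezers, water_jar, dish, pliers from where it was at the start of the episode above 0.03 m).
It also fails if it takes over 48 s, if anything falls off the work surface, if the arm or the gripper's body presses on something with over 40 N, if the wrist force passes 120 N, or if a joint passes its speed limit or range.

## Working session

There is one attempt and no reset: what is moved stays moved. The work goes in short steps, Python scripts to look and compute and a tool call to move; the robot and the scene stay as the last step left them, time stands still between calls to the robot, and variables do not carry over. Pictures are saved under pics/ and viewed, at most 10 in all, crops included, and the job is handed in when it is done.

Besides the shell and the picture viewer there is one more tool, called after ">>>" as name(argument=value, ...) on one line, values as JSON. send_rows: Moves the arm, as the interface text tells. Its arguments: {"type":"object","properties":{"targets":{"type":"array"},"force":{"type":"number"}},"required":["targets"]}

```bash
mkdir -p pics; cat > h.py <<'E'
import numpy as np, cv2
from cell import monitor, read_camera, get_calibration, job, robot
from scipy.spatial.transform import Rotation as Ro
def cal(n):
    c=get_calibration(n); o=np.array(c["orientation"],float)
    R=o if o.shape==(3,3) else (Ro.from_euler('xyz',o).as_matrix() if o.size==3 else None)
    return np.array(c["intrinsics"]),np.array(c["origin"]),R,c
def cloud(n,d):
    K,t,R,_=cal(n); v,u=np.mgrid[:d.shape[0],:d.shape[1]]
    p=np.stack([(u-K[0,2])/K[0,0]*d,-(v-K[1,2])/K[1,1]*d,-d],-1)
    return p@R.T+t
E
python3 - <<'E'
from h import *
for n in("scene","top"):
    p,d=read_camera(n); np.savez(f"{n}0.npz",p=p,d=d); cv2.imwrite(f"pics/{n}0.png",p[...,::-1]); print(cal(n)[3])
print(monitor.observe(), robot.tcp_to_grasp)
E
```

```text
{'intrinsics': array([[464.03358829,   0.        , 322.61486203],
       [  0.        , 464.03358829, 244.01452573],
       [  0.        ,   0.        ,   1.        ]]), 'origin': array([1.06863057, 0.3816142 , 0.81805591]), 'orientation': array([ 0.7096272 , -0.0116718 ,  2.26529198])}
{'intrinsics': array([[497.23900917,   0.        , 325.37817761],
       [  0.        , 497.23900917, 234.52833453],
       [  0.        ,   0.        ,   1.        ]]), 'origin': array([ 0.49980925, -0.00896179,  1.21642035]), 'orientation': array([ 0.09103024,  0.0189462 , -1.54482832])}
{'time': 0.1, 'qpos': array([-1.42796763e+00,  3.42636362e-01,  1.52489996e+00,  3.22897302e-06,
        1.27536985e+00, -1.45967988e-01]), 'qvel': array([ 0.00048474, -0.00127234, -0.00174521,  0.00112935,  0.00045272,
       -0.00124987]), 'joint_efforts': array([ 1.38101546e-03, -4.32003772e+01, -2.44694424e+01,  7.18562817e-02,
        5.26520703e-02, -4.59510420e-05]), 'tool_pos': array([ 0.14950406, -0.5028724 ,  0.20263064]), 'tool_rot': array([-3.14029356e+00, -1.94105795e-04,  2.88795620e-01]), 'contact_force': array([-0.79673217, -0.13135642,  0.03572066]), 'torque': array([0.03668319, 0.0686377 , 0.02175528]), 'grip_force': 0.0, 'opening': 0.09188490290166641} -0.0188
```

View pics/top0.png

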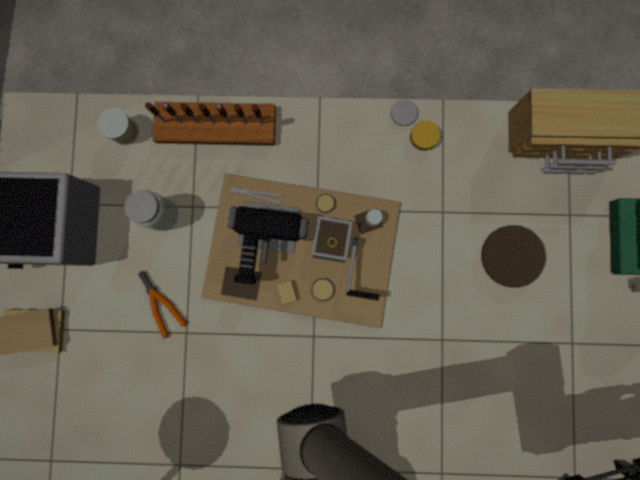

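View pics/scene0.png

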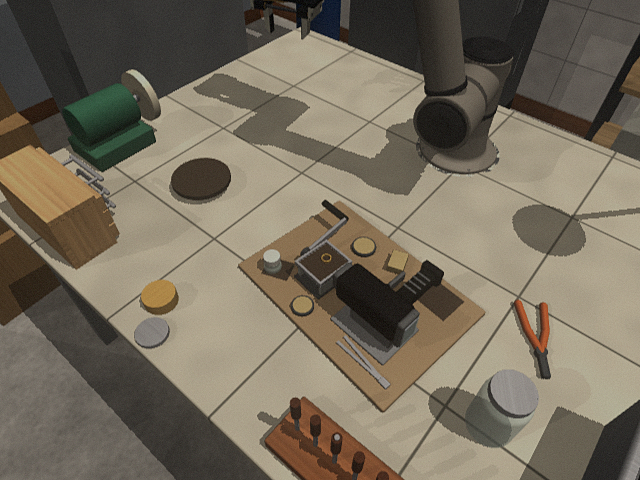

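The top view shows the board with corners at about (225,175), (401,203), (381,327) and (203,297). The lift table is at (332,239), the lever bar at (363,295), the analyser barrel at (268,222), the grip at (248,262) and the trigger at (264,250). The scene view shows the same layout: lever bar at (335,210), grip at (425,280).

```bash
cat > m.py <<'E'
from h import *
L={n:np.load(n+"0.npz") for n in("scene","top")}
W={n:cloud(n,L[n]["d"]) for n in L}
for n in L:
    w=W[n]; p=L[n]["p"].astype(int); x,y,z=w[...,0],w[...,1],w[...,2]
    roi=(x>.3)&(x<.8)&(y>-.3)&(y<.4)&(L[n]["d"]>0)
    tab=roi&(p.min(-1)>120)&(abs(z)<.02); print(n,"table z",np.median(z[tab]))
    hsv=cv2.cvtColor(L[n]["p"],cv2.COLOR_RGB2HSV)
    m=roi&(z>.006)&(z<.2)
    m=cv2.morphologyEx(m.astype(np.uint8),cv2.MORPH_OPEN,np.ones((5,5)))
    k,lab,st,_=cv2.connectedComponentsWithStats(m); i=[lab[r,c] for r,c in [((190,260) if n=="top" else (330,320))]][0]
    pts=w[lab==1+np.argmax(st[1:,4])]; 
    low=pts[pts[:,2]<.02]
    (cx,cy),s,a=cv2.minAreaRect((low[:,:2]*1000).astype(np.float32)); print("board",cx,cy,s,a,"z",np.median(low[:,2]))
E
python3 m.py
```

```text
scene table z -0.0020352694364884627
board 574.7908325195312 77.62704467773438 (440.5196838378906, 311.3165283203125) 81.79127502441406 z 0.01031202494638428
top table z nan
board 572.771484375 74.86744689941406 (440.4842224121094, 310.5072326660156) 81.95816802978516 z 0.01183434064198452
  return _methods._mean(a, axis=axis, dtype=dtype,
  ret = ret.dtype.type(ret / rcount)
```

```bash
cat >> m.py <<'E'
yaw=np.radians(-8.12); c,s=np.cos(yaw),np.sin(yaw); Rz=np.array([[c,-s],[s,c]])
C=np.array([.5738,.0762]); O=C-Rz@np.array([-.035,.07]); print("origin",O)
def rect(p,t): print("  ",t,len(p),cv2.minAreaRect((p[:,:2]*1000).astype(np.float32)), "z",np.percentile(p[:,2],[5,50,95]).round(4))
for n in L:
    w=W[n].copy(); w[...,2]+=(.002 if n=="scene" else 0)
    st=w.copy(); st[...,:2]=(w[...,:2]-O)@Rz; p=L[n]["p"].astype(int); x,y,z=st[...,0],st[...,1],st[...,2]
    ok=(L[n]["d"]>0)
    print(n); B=lambda a,b,e,f,g,h: st[ok&(x>a)&(x<b)&(y>e)&(y<f)&(z>g)&(z<h)]
    b=B(-.19,-.07,-.15,-.0,.045,.09); dark=ok&(x>-.19)&(x<-.08)&(y>-.15)&(y<0)&(z>.045)&(z<.09)&(p.max(-1)<70)
    rect(st[dark],"bar dark"); rect(b,"lever"); rect(B(-.07,.07,-.07,.07,.055,.075),"platen")
    rect(B(-.08,.12,.06,.26,.095,.13),"barrel")
    g=B(-.2,.0,.06,.28,.075,.105); rect(g[g[:,0]<-.0],"grip")
    # rows along x: y extents of high stuff
    for xx in np.arange(-.15,.05,.01):
        q=B(xx,xx+.01,.05,.29,.06,.13); 
        if len(q)>3: print(round(xx,3),"ymin..max",q[:,1].min().round(4),q[:,1].max().round(4),"gaps",[(a.round(4),b2.round(4)) for a,b2 in zip(np.sort(q[:,1]),np.sort(q[:,1])[1:]) if b2-a>.004], np.median(q[:,2]).round(4))
E
python3 m.py 2>/dev/null
```

```text
scene table z -0.0020352694364884627
board 574.7908325195312 77.62704467773438 (440.5196838378906, 311.3165283203125) 81.79127502441406 z 0.01031202494638428
top table z nan
board 572.771484375 74.86744689941406 (440.4842224121094, 310.5072326660156) 81.95816802978516 z 0.01183434064198452
origin [0.59856183 0.00195815]
scene
   bar dark 188 ((-114.32044219970703, -82.18870544433594), (87.18663787841797, 38.505374908447266), 68.69966125488281) z [0.0623 0.0689 0.0728]
   lever 307 ((-97.58088684082031, -86.98185729980469), (79.4813003540039, 53.949607849121094), 89.0637435913086) z [0.0565 0.0677 0.0724]
   platen 1435 ((-14.001739501953125, 4.520027160644531), (131.44093322753906, 107.64413452148438), 11.979643821716309) z [0.0576 0.0608 0.0652]
   barrel 3407 ((-19.899478912353516, 149.35057067871094), (118.8435287475586, 178.44500732421875), 1.9038516283035278) z [0.0982 0.1167 0.1206]
   grip 1009 ((-60.081573486328125, 178.6153564453125), (148.88038635253906, 86.84608459472656), 16.724729537963867) z [0.0812 0.1013 0.1046]
-0.14 ymin..max 0.1615 0.2026 gaps [(np.float64(0.1744),
[... 2480 characters left out ...]
1935 gaps [(np.float64(0.1462), np.float64(0.1611))] 0.1005
-0.07 ymin..max 0.1377 0.1958 gaps [(np.float64(0.1477), np.float64(0.1618))] 0.1009
-0.06 ymin..max 0.1384 0.196 gaps [(np.float64(0.1473), np.float64(0.1622))] 0.1013
-0.05 ymin..max 0.1387 0.1949 gaps [(np.float64(0.147), np.float64(0.1622))] 0.1003
-0.04 ymin..max 0.1383 0.1966 gaps [] 0.1
-0.03 ymin..max 0.0735 0.227 gaps [(np.float64(0.2163), np.float64(0.2221))] 0.111
-0.02 ymin..max 0.0567 0.234 gaps [] 0.1171
-0.01 ymin..max 0.055 0.2347 gaps [] 0.1174
0.0 ymin..max 0.0545 0.2351 gaps [] 0.1174
0.01 ymin..max 0.0548 0.2342 gaps [] 0.1177
0.02 ymin..max 0.0571 0.2358 gaps [] 0.1174
0.03 ymin..max 0.0719 0.2147 gaps [] 0.1141
```

```bash
cat > go.py <<'E'
from h import *
import sys
O=np.array([.59856,.00196]); yaw=-.1417; c,s=np.cos(yaw),np.sin(yaw); Rz=np.array([[c,-s],[s,c]])
def to(sx,sy,z,ty):
    o=monitor.observe(); R=Ro.from_euler('xyz',o["tool_rot"])
    P=np.r_[O+Rz@[sx,sy],z]; d=R.inv().apply(P-o["tool_pos"])*100
    dy=(ty-o["tool_rot"][2]+np.pi)%(2*np.pi)-np.pi
    st=Rz.T@(o["tool_pos"][:2]-O)
    print("t",round(o["time"],2),"st now",st.round(4),o["tool_pos"][2].round(4),"world target",P.round(3),"d cm",d.round(2),"spin",-np.degrees(dy).round(1))
a=[float(v) for v in sys.argv[1:]]; to(*a)
E
python3 go.py -.073 .171 .2 -.1417
```

```text
t 0.1 st now [-0.3733 -0.5632] 0.2026 world target [0.55  0.182 0.2  ] d cm [ 57.93 -54.19   0.34] spin 24.7
```

>>> send_rows(targets=[{"translation": [3.6, -3.4, 0], "spin": 0, "jaw": 1}, {"translation": [7.2, -6.8, 0], "spin": 0, "jaw": 1}, {"translation": [10.8, -10.2, 0], "spin": 0, "jaw": 1}, {"translation": [14.4, -13.6, 0], "spin": 0, "jaw": 1}, {"translation": [18, -17, 0], "spin": 0, "jaw": 1}])

```text
time: 0.6
tool_pos: [0.2741, -0.2871, 0.203]
tool_rot: [-3.141, -0.0, 0.288]
contact_force: [1.9, -0.4, 0.3]
opening: 0.092
grip_force: 0.0
```

>>> send_rows(targets=[{"translation": [3.6, -3.4, 0], "spin": 0, "jaw": 1}, {"translation": [7.2, -6.8, 0], "spin": 0, "jaw": 1}, {"translation": [10.8, -10.2, 0], "spin": 0, "jaw": 1}, {"translation": [14.4, -13.6, 0], "spin": 0, "jaw": 1}, {"translation": [18, -17, 0], "spin": 0, "jaw": 1}])

```text
time: 1.1
tool_pos: [0.3983, -0.0728, 0.2032]
tool_rot: [3.141, -0.0, 0.289]
contact_force: [0.5, -0.7, -0.5]
opening: 0.0921
grip_force: 0.0
```

>>> send_rows(targets=[{"translation": [3.0, -2.8, 0], "spin": 5, "jaw": 1}, {"translation": [6.0, -5.6, 0], "spin": 10, "jaw": 1}, {"translation": [9.0, -8.4, 0], "spin": 15, "jaw": 1}, {"translation": [12, -11.2, 0], "spin": 20, "jaw": 1}, {"translation": [15, -14, 0], "spin": 24.7, "jaw": 1}])

```text
time: 1.6
tool_pos: [0.5021, 0.1038, 0.2029]
tool_rot: [3.141, 0.001, -0.146]
contact_force: [1.6, -0.5, 0.0]
opening: 0.0914
grip_force: 0.0
```

```bash
python3 go.py -.073 .171 .2 -.1417
```

```text
t 1.6 st now [-0.1099  0.0872] 0.2029 world target [0.55  0.182 0.2  ] d cm [ 3.66 -8.39  0.28] spin -0.2
```

>>> send_rows(targets=[{"translation": [1.8, -4.2, 0], "spin": -0.2, "jaw": 1}, {"translation": [3.6, -8.3, 0], "spin": -0.2, "jaw": 1}, {"translation": [3.6, -8.3, 2], "spin": -0.2, "jaw": 1}, {"translation": [3.6, -8.3, 4], "spin": -0.2, "jaw": 1}, {"translation": [3.6, -8.3, 4], "spin": -0.2, "jaw": 1}])

```text
time: 2.1
tool_pos: [0.5471, 0.1791, 0.1599]
tool_rot: [3.139, 0.007, -0.138]
contact_force: [-0.8, -0.4, -0.9]
opening: 0.0918
grip_force: 0.0
```

```bash
python3 go.py -.073 .171 .067 -.1417; python3 - <<'E'
from h import *
p,d=read_camera("scene"); a=cv2.resize(p[200:360,300:500],None,fx=2,fy=2)
p2,d2=read_camera("top"); b=cv2.resize(p2[190:350,180:380],None,fx=2,fy=2)
cv2.imwrite("pics/a.png",np.hstack([a,b])[...,::-1])
E
```

```text
t 2.1 st now [-0.076   0.1681] 0.1599 world target [0.55  0.182 0.067] d cm [ 0.36 -0.31  9.29] spin 0.2
```

View pics/a.png

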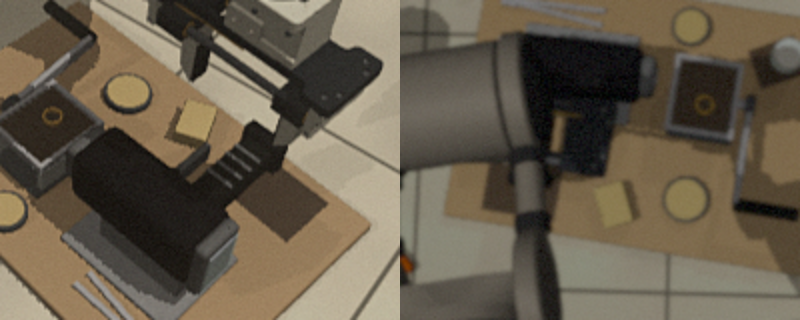

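The crop shows the open fingers, at (193,55) and (285,130), above and on either side of the grip and trigger. The brick and lids are clear of them, so I'm going down.

>>> send_rows(targets=[{"translation": [0.3, -0.3, 1.5], "spin": 0.2, "jaw": 1}, {"translation": [0.3, -0.3, 4], "spin": 0.2, "jaw": 1}, {"translation": [0.3, -0.3, 6.5], "spin": 0.2, "jaw": 1}, {"translation": [0.3, -0.3, 9], "spin": 0.2, "jaw": 1}, {"translation": [0.3, -0.3, 9.2], "spin": 0.2, "jaw": 1}])

```text
time: 2.7
tool_pos: [0.5507, 0.1811, 0.0683]
tool_rot: [3.14, 0.005, -0.143]
contact_force: [-0.1, -0.1, -0.4]
opening: 0.0918
grip_force: 0.0
```

```bash
python3 go.py -.073 .171 .067 -.1417;python3 - <<'E'
from h import *
p,d=read_camera("scene"); a=cv2.resize(p[220:340,340:480],None,fx=4,fy=4)
cv2.imwrite("pics/b.png",a[...,::-1])
E
```

```text
t 2.7 st now [-0.0727  0.1706] 0.0683 world target [0.55  0.182 0.067] d cm [-0.03 -0.04  0.13] spin -0.1
```

View pics/b.png

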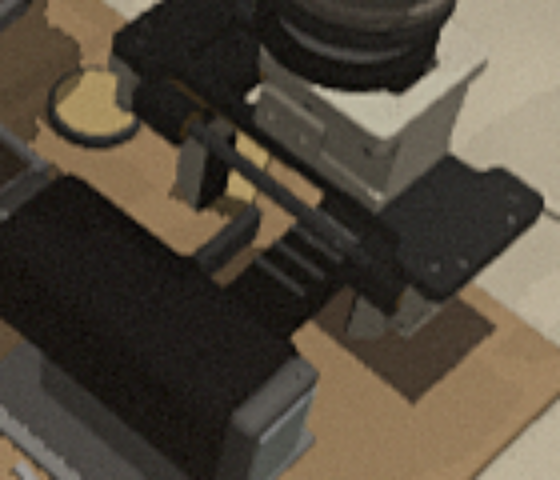

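The left finger, at (205,170), is outside the trigger blade at (228,240). The right finger is beyond the grip at (370,310). Nothing is touching yet, so I'm squeezing.

>>> send_rows(targets=[{"translation": [0, 0, 0.1], "spin": 0, "jaw": 0.4}, {"translation": [0, 0, 0.1], "spin": 0, "jaw": 0.4}, {"translation": [0, 0, 0.1], "spin": 0, "jaw": 0.4}, {"translation": [0, 0, 0.1], "spin": 0, "jaw": 0.4}, {"translation": [0, 0, 0.1], "spin": 0, "jaw": 0.4}], force=22)

```text
time: 3.25
tool_pos: [0.5525, 0.1808, 0.0708]
tool_rot: [3.14, -0.0, -0.142]
contact_force: [-2.2, -5.8, 3.9]
opening: 0.0563
grip_force: 3.2
```

>>> send_rows(targets=[{"translation": [0, 0, 0], "spin": 0, "jaw": 0.4}, {"translation": [0, 0, 0], "spin": 0, "jaw": 0.4}, {"translation": [0, 0, 0], "spin": 0, "jaw": 0.4}, {"translation": [0, 0, 0], "spin": 0, "jaw": 0.4}, {"translation": [0, 0, 0], "spin": 0, "jaw": 0.4}])

```text
time: 3.75
tool_pos: [0.5527, 0.1827, 0.0707]
tool_rot: [-3.14, -0.001, -0.142]
contact_force: [-1.3, 5.4, 3.8]
opening: 0.0482
grip_force: 22.0
```

>>> send_rows(targets=[{"translation": [0, 0, 0], "spin": 0, "jaw": 0.4}, {"translation": [0, 0, 0], "spin": 0, "jaw": 0.4}, {"translation": [0, 0, 0], "spin": 0, "jaw": 1}, {"translation": [0, 0, 0], "spin": 0, "jaw": 1}, {"translation": [0, 0, 0], "spin": 0, "jaw": 1}])

```text
time: 4.25
tool_pos: [0.5527, 0.1811, 0.0701]
tool_rot: [3.141, -0.0, -0.143]
contact_force: [-0.6, 0.0, 0.2]
opening: 0.0679
grip_force: 0.0
```

>>> send_rows(targets=[{"translation": [0, 0, 0], "spin": 0, "jaw": 1}, {"translation": [0, 0, 0], "spin": 0, "jaw": 1}, {"translation": [0, 0, 0], "spin": 0, "jaw": 1}, {"translation": [0, 0, 0], "spin": 0, "jaw": 1}, {"translation": [0, 0, 0], "spin": 0, "jaw": 1}])

```text
time: 4.75
tool_pos: [0.5525, 0.1818, 0.0701]
tool_rot: [3.142, 0.0, -0.142]
contact_force: [-0.2, 0.4, 0.1]
opening: 0.0917
grip_force: 0.0
```

```bash
python3 go.py -.073 .171 .067 -.1417;python3 - <<'E'
from h import *
p,d=read_camera("scene"); a=cv2.resize(p[220:340,340:480],None,fx=4,fy=4)
cv2.imwrite("pics/c.png",a[...,::-1])
E
```

```text
t 4.75 st now [-0.071   0.1715] 0.0701 world target [0.55  0.182 0.067] d cm [-0.2   0.05  0.31] spin -0.0
```

View pics/c.png

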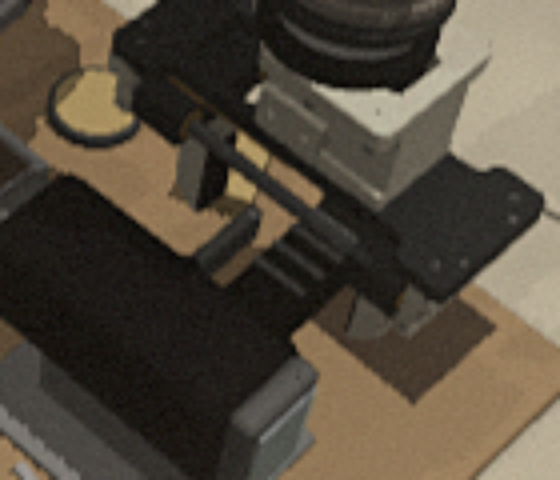

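The trigger blade is back in its rest position at (228,238), and the gap to the finger is open again. I'm lifting and going over to the lever.

>>> send_rows(targets=[{"translation": [0, 0, -3], "spin": 0, "jaw": 1}, {"translation": [0, 0, -7], "spin": 0, "jaw": 1}, {"translation": [0, 0, -11], "spin": 0, "jaw": 1}, {"translation": [0, 0, -13], "spin": 0, "jaw": 1}, {"translation": [0, 0, -13], "spin": 0, "jaw": 1}])

```text
time: 5.3
tool_pos: [0.5543, 0.1821, 0.2038]
tool_rot: [-3.139, -0.007, -0.142]
contact_force: [0.2, -0.3, 0.9]
opening: 0.092
grip_force: 0.0
```

```bash
python3 go.py -.118 -.095 .15 1.429
```

```text
t 5.3 st now [-0.0693  0.1721] 0.2038 world target [ 0.468 -0.075  0.15 ] d cm [-4.89 26.72  5.29] spin -90.0
```

>>> send_rows(targets=[{"translation": [-0.9, 4.5, 0], "spin": -8, "jaw": 1}, {"translation": [-1.8, 9, 0], "spin": -16, "jaw": 0.9}, {"translation": [-2.7, 13.5, 0], "spin": -24, "jaw": 0.8}, {"translation": [-3.6, 18, 0], "spin": -32, "jaw": 0.7}, {"translation": [-4.5, 22.5, 0], "spin": -40, "jaw": 0.7}])

```text
time: 5.8
tool_pos: [0.4766, -0.0309, 0.1988]
tool_rot: [-3.14, 0.002, 0.545]
contact_force: [-0.1, -1.2, -0.0]
opening: 0.0661
grip_force: 0.0
```

>>> send_rows(targets=[{"translation": [0, 0, 0], "spin": -8, "jaw": 0.7}, {"translation": [0, 0, 0], "spin": -16, "jaw": 0.7}, {"translation": [0, 0, 0], "spin": -24, "jaw": 0.7}, {"translation": [0, 0, 0], "spin": -32, "jaw": 0.7}, {"translation": [0, 0, 0], "spin": -40, "jaw": 0.7}])

```text
time: 6.3
tool_pos: [0.4774, -0.0295, 0.1988]
tool_rot: [-3.139, 0.0, 1.243]
contact_force: [-0.1, -0.7, -0.8]
opening: 0.0645
grip_force: 0.0
```

```bash
python3 go.py -.118 -.095 .11 1.429
```

```text
t 6.3 st now [-0.1155 -0.0483] 0.1988 world target [ 0.468 -0.075  0.11 ] d cm [-4.64  0.65  8.88] spin -10.7
```

>>> send_rows(targets=[{"translation": [-2.3, 0.3, 1], "spin": -5, "jaw": 0.7}, {"translation": [-4.6, 0.6, 3], "spin": -10.5, "jaw": 0.7}, {"translation": [-4.6, 0.6, 6], "spin": -10.5, "jaw": 0.7}, {"translation": [-4.6, 0.6, 8.8], "spin": -10.5, "jaw": 0.7}, {"translation": [-4.6, 0.6, 8.8], "spin": -10.5, "jaw": 0.7}])

```text
time: 6.8
tool_pos: [0.4654, -0.0741, 0.1082]
tool_rot: [-3.132, -0.001, 1.42]
contact_force: [-0.6, -0.3, -0.6]
opening: 0.0642
grip_force: 0.0
```

```bash
python3 go.py -.118 -.095 .045 1.429;python3 - <<'E'
from h import *
p,d=read_camera("scene"); a=cv2.resize(p[150:290,260:430],None,fx=3,fy=3)
cv2.imwrite("pics/d.png",a[...,::-1])
E
```

```text
t 6.8 st now [-0.1211 -0.0941] 0.1082 world target [ 0.468 -0.075  0.045] d cm [-0.09  0.37  6.31] spin -0.5
```

View pics/d.png

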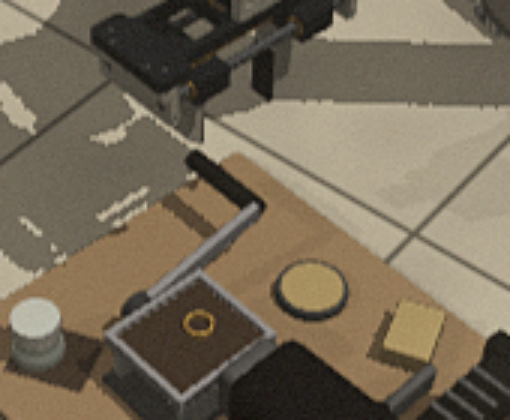

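The fingers, at (188,125) and (262,80), are above the bar at (225,180) with one on each side. Going down.

>>> send_rows(targets=[{"translation": [0, 0.3, 1], "spin": -0.5, "jaw": 0.7}, {"translation": [0, 0.3, 3], "spin": -0.5, "jaw": 0.7}, {"translation": [0, 0.3, 5], "spin": -0.5, "jaw": 0.7}, {"translation": [0, 0.3, 6.3], "spin": -0.5, "jaw": 0.7}, {"translation": [0, 0.3, 6.3], "spin": -0.5, "jaw": 0.7}])

```text
time: 7.35
tool_pos: [0.4715, -0.0752, 0.0485]
tool_rot: [-3.14, -0.0, 1.43]
contact_force: [0.3, 0.5, -0.8]
opening: 0.0643
grip_force: 0.0
```

>>> send_rows(targets=[{"translation": [0, 0, 0], "spin": 0, "jaw": 0.3}, {"translation": [0, 0, 0], "spin": 0, "jaw": 0.1}, {"translation": [0, 0, 0], "spin": 0, "jaw": 0.1}, {"translation": [0, 0, 0], "spin": 0, "jaw": 0.1}, {"translation": [0, 0, 0], "spin": 0, "jaw": 0.1}], force=12)

```text
time: 7.85
tool_pos: [0.4719, -0.0755, 0.0496]
tool_rot: [3.141, 0.0, 1.429]
contact_force: [0.1, -1.1, 0.7]
opening: 0.0287
grip_force: 0.0
```

>>> send_rows(targets=[{"translation": [0, 0, 0], "spin": 0, "jaw": 0.1}, {"translation": [0, 0, 0], "spin": 0, "jaw": 0.1}, {"translation": [0, 0, 0], "spin": 0, "jaw": 0.1}, {"translation": [0, 0, 0], "spin": 0, "jaw": 0.1}, {"translation": [0, 0, 0], "spin": 0, "jaw": 0.1}])

```text
time: 8.35
tool_pos: [0.4717, -0.0754, 0.0492]
tool_rot: [-3.142, 0.0, 1.429]
contact_force: [-0.5, 0.7, 0.0]
opening: 0.0093
grip_force: 0.0
```

```bash
python3 go.py -.118 -.095 .045 1.429
```

```text
t 8.35 st now [-0.1147 -0.0945] 0.0492 world target [ 0.468 -0.075  0.045] d cm [-0.05 -0.33  0.42] spin 0.0
```

```bash
python3 - <<'E'
from h import *
p,d=read_camera("scene"); a=cv2.resize(p[150:290,260:430],None,fx=3,fy=3)
p2,d2=read_camera("top"); b=cv2.resize(p2[220:340,300:400],None,fx=3.5,fy=3.5); np.savez("e.npz",p=p,d=d,p2=p2,d2=d2)
b=cv2.copyMakeBorder(b,0,0,0,0,0)[:420,:290]
cv2.imwrite("pics/e.png",np.hstack([a,b])[...,::-1])
E
```

```text
(no output)
```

View pics/e.png

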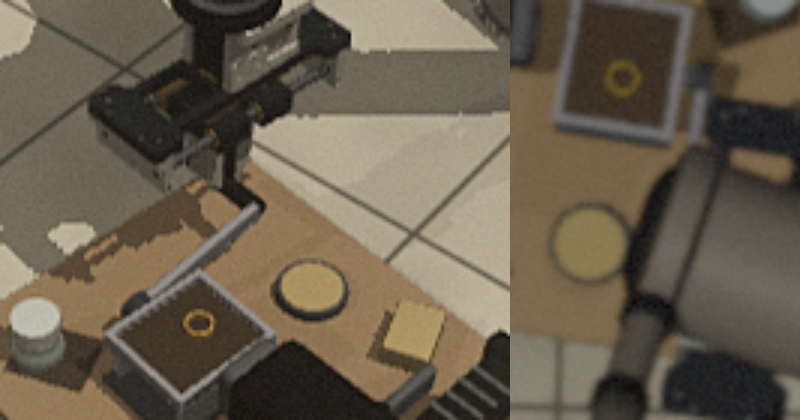

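```bash
cat > n.py <<'E'
from h import *
O=np.array([.59856,.00196]); yaw=-.1417; c,s=np.cos(yaw),np.sin(yaw); Rz=np.array([[c,-s],[s,c]])
E=np.load("e.npz"); w=cloud("scene",E["d"]); w[...,2]+=.002; w[...,:2]=(w[...,:2]-O)@Rz; w*=1000
np.set_printoptions(suppress=True,linewidth=250)
for v in range(196,226,2):
    print(v,[tuple(w[v,u].astype(int)) for u in range(326,352,3)])
E
python3 n.py; python3 -c "
from h import *
o=monitor.observe();print(o)"
```

```text
196 [(np.int64(-80), np.int64(-80), np.int64(140)), (np.int64(-73), np.int64(-63), np.int64(156)), (np.int64(-79), np.int64(-60), np.int64(155)), (np.int64(-85), np.int64(-58), np.int64(153)), (np.int64(-91), np.int64(-55), np.int64(151)), (np.int64(-101), np.int64(-56), np.int64(144)), (np.int64(-216), np.int64(-157), np.int64(0)), (np.int64(-222), np.int64(-152), np.int64(0)), (np.int64(-229), np.int64(-148), np.int64(-1))]
198 [(np.int64(-66), np.int64(-65), np.int64(154)), (np.int64(-71), np.int64(-61), np.int64(153)), (np.int64(-75), np.int64(-57), np.int64(154)), (np.int64(-82), np.int64(-55), np.int64(151)), (np.int64(-90), np.int64(-54), np.int64(146)), (np.int64(-127), np.int64(-81), np.int64(103)), (np.int64(-213), np.int64(-154), np.int64(-2)), (np.int64(-217), np.int64(-147), np.int64(0)), (np.int64(-224), np.int64(-143), np.int64(-1))]
200 [(np.int64(-63), np.int64(-62), np.int64(152)), (np.int64(-90), np.int64(-81), np.int64(121)), (np.int64(-78), np.int64(-59), np.int64(145)), (np.int64(-83), np.int64(-56), np.int64(144)), (np.int64(-119), np.int64(-82), np.int64(102))
[... 5336 characters left out ...]
 np.int64(12))]
{'time': 8.45, 'qpos': array([-3.19206229e-01,  4.49579714e-01,  1.85215123e+00, -1.22315162e-04,
        8.39866274e-01, -1.77340494e-01]), 'qvel': array([ 0.00067479, -0.00084446, -0.00017746,  0.00250024,  0.00095964,
        0.00030588]), 'joint_efforts': array([-3.04981440e-04, -4.17580819e+01, -1.75745094e+01,  5.44110162e-02,
        5.11910347e-02, -1.97235039e-05]), 'tool_pos': array([ 0.47171988, -0.0754756 ,  0.04918823]), 'tool_rot': array([-3.14157209e+00,  8.88350904e-05,  1.42901225e+00]), 'contact_force': array([-0.3465202 ,  0.04681914,  0.34561178]), 'torque': array([-0.02793931, -0.09416538, -0.03557365]), 'grip_force': 0.0, 'opening': 0.009151440306986242}
```

```bash
cat > n.py <<'E'
from h import *
np.set_printoptions(suppress=True,linewidth=200)
def proj(n,P):
    K,t,R,_=cal(n); q=R.T@(np.array(P)-t); return K[0,0]*q[0]/-q[2]+K[0,2], K[1,1]*-q[1]/-q[2]+K[1,2]
o=monitor.observe(); E=np.load("e.npz"); d=E["d"]; w=cloud("scene",d); w[...,2]+=.002
R=Ro.from_euler('xyz',o["tool_rot"])
l=R.inv().apply((w-o["tool_pos"]).reshape(-1,3)).reshape(w.shape)
m=(abs(l[...,0])<.02)&(abs(l[...,1])<.04)&(l[...,2]<.04)&(l[...,2]>-.06)&(d>0)
q=l[m]*1000
for a in range(-35,36,5):
    s=q[(q[:,1]>=a)&(q[:,1]<a+5)]
    if len(s): print(a,len(s),"zmax",np.sort(s[:,2])[-4:].round(0),"x",s[np.argsort(s[:,2])[-4:],0].round(0))
# initial pose
d=np.load("scene0.npz")["d"]; w=cloud("scene",d); w[...,2]+=.002
P=np.array([.1495,-.5029,.2026]); R=Ro.from_euler('xyz',[-3.14029,-.0002,.2888]); l=R.inv().apply((w-P).reshape(-1,3)).reshape(w.shape)*1000
q=l[(abs(l[...,0])<20)&(abs(l[...,1])<75)&(l[...,2]<60)&(l[...,2]>-60)&(d>0)]
print("init pix",proj("scene",P),len(q))
for a in range(-75,76,10):
    s=q[(q[:,1]>=a)&(q[:,1]<a+10)]
    if len(s): print(a,len(s),np.sort(s[:,2])[-5:].round(0))
E
python3 n.py
```

```text
-35 3 zmax [36. 38. 39.] x [18. 19. 15.]
-30 14 zmax [38. 39. 39. 40.] x [-9. 16. 19. -6.]
-25 16 zmax [39. 39. 39. 40.] x [-8. -6. 18. -5.]
-20 25 zmax [37. 38. 39. 39.] x [ -6. -17. -19. -12.]
-15 24 zmax [39. 39. 39. 39.] x [-18.  -6. -14. -12.]
-10 41 zmax [39. 39. 40. 40.] x [-16.  -5.  20.  17.]
-5 63 zmax [38. 39. 39. 40.] x [ -8.  19. -12.  -3.]
0 31 zmax [39. 39. 39. 39.] x [-5.  1. 19. -7.]
5 27 zmax [38. 39. 39. 39.] x [  2.  -8.  -7. -14.]
10 36 zmax [38. 39. 39. 39.] x [  1.  -1. -19.  -3.]
15 30 zmax [38. 38. 38. 39.] x [-15.  -4. -10.  -5.]
20 63 zmax [38. 38. 39. 39.] x [ -7. -15. -10.   1.]
25 19 zmax [39. 39. 39. 39.] x [ -9.  -6. -12.  -2.]
30 13 zmax [38. 38. 38. 38.] x [ -0. -14.  -6.  -8.]
35 17 zmax [39. 39. 39. 40.] x [  6.   4.  -4. -12.]
init pix (np.float64(287.293505525945), np.float64(41.59556346882542)) 216
-75 16 [-45. -43. -40. -40. -40.]
-65 51 [-34. -33. -32. -30. -29.]
-55 31 [-29. -27. -27. -25. -24.]
35 39 [-28. -27. -26. -25. -25.]
45 60 [-27. -27. -27. -25. -24.]
55 19 [-39. -38. -37. -34. -32.]
```

The depth data puts the real finger tips about 25 mm above the reported TCP, both here and in the very first picture. So the fingers closed just above the bar. I'm opening them and going deeper.

>>> send_rows(targets=[{"translation": [0, -0.3, 0], "spin": 0, "jaw": 0.6}, {"translation": [0, -0.3, 0], "spin": 0, "jaw": 0.6}, {"translation": [0, -0.3, 0], "spin": 0, "jaw": 0.6}, {"translation": [0, -0.3, 0], "spin": 0, "jaw": 0.6}, {"translation": [0, -0.3, 0], "spin": 0, "jaw": 0.6}])

```text
time: 8.95
tool_pos: [0.4688, -0.0751, 0.0493]
tool_rot: [3.141, 0.0, 1.429]
contact_force: [0.1, -0.1, 0.3]
opening: 0.0446
grip_force: 0.0
```

>>> send_rows(targets=[{"translation": [0, 0, 0.6], "spin": 0, "jaw": 0.6}, {"translation": [0, 0, 1.2], "spin": 0, "jaw": 0.6}, {"translation": [0, 0, 1.8], "spin": 0, "jaw": 0.6}, {"translation": [0, 0, 2.4], "spin": 0, "jaw": 0.6}, {"translation": [0, 0, 2.4], "spin": 0, "jaw": 0.6}])

```text
time: 9.45
tool_pos: [0.4681, -0.0748, 0.0242]
tool_rot: [-3.14, -0.0, 1.429]
contact_force: [1.0, -0.2, 0.3]
opening: 0.0548
grip_force: 0.0
```

>>> send_rows(targets=[{"translation": [0, 0, 0], "spin": 0, "jaw": 0.1}, {"translation": [0, 0, 0], "spin": 0, "jaw": 0.1}, {"translation": [0, 0, 0], "spin": 0, "jaw": 0.1}, {"translation": [0, 0, 0], "spin": 0, "jaw": 0.1}, {"translation": [0, 0, 0], "spin": 0, "jaw": 0.1}], force=12)

```text
time: 9.95
tool_pos: [0.4688, -0.0751, 0.0254]
tool_rot: [3.141, 0.0, 1.429]
contact_force: [0.4, 0.8, -1.0]
opening: 0.0199
grip_force: 0.0
```

>>> send_rows(targets=[{"translation": [0, 0, 0], "spin": 0, "jaw": 0.1}, {"translation": [0, 0, 0], "spin": 0, "jaw": 0.1}, {"translation": [0, 0, 0], "spin": 0, "jaw": 0.1}, {"translation": [0, 0, 0], "spin": 0, "jaw": 0.1}, {"translation": [0, 0, 0], "spin": 0, "jaw": 0.1}])

```text
time: 10.45
tool_pos: [0.4677, -0.0749, 0.0252]
tool_rot: [-3.14, 0.0, 1.429]
contact_force: [-4.8, -0.6, 4.6]
opening: 0.0156
grip_force: 12.0
```

```bash
python3 go.py -.118 -.095 .025 1.429
```

```text
t 10.45 st now [-0.1187 -0.0945] 0.0252 world target [ 0.468 -0.075  0.025] d cm [-0.05  0.07  0.02] spin 0.0
```

The bar is gripped: opening 15.6 mm at 12 N. But the tip offset means the trigger was only caught by its top edge, so that squeeze is doubtful. There's time to redo it at the proper depth before raising the lift.

>>> send_rows(targets=[{"translation": [0, 0, 0], "spin": 0, "jaw": 0.7}, {"translation": [0, 0, 0], "spin": 0, "jaw": 0.7}, {"translation": [0, 0, 0], "spin": 0, "jaw": 0.7}, {"translation": [0, 0, 0], "spin": 0, "jaw": 0.7}, {"translation": [0, 0, -2], "spin": 0, "jaw": 0.8}])

```text
time: 10.95
tool_pos: [0.4673, -0.0745, 0.0437]
tool_rot: [-3.137, -0.001, 1.429]
contact_force: [-0.1, -0.3, 0.4]
opening: 0.0507
grip_force: 0.0
```

>>> send_rows(targets=[{"translation": [0, 0, -4], "spin": 0, "jaw": 1}, {"translation": [0, 0, -8], "spin": 0, "jaw": 1}, {"translation": [0, 0, -12], "spin": 0, "jaw": 1}, {"translation": [0, 0, -15], "spin": 0, "jaw": 1}, {"translation": [0, 0, -15.5], "spin": 0, "jaw": 1}])

```text
time: 11.45
tool_pos: [0.4708, -0.0756, 0.204]
tool_rot: [3.134, 0.001, 1.429]
contact_force: [0.1, 0.0, -1.0]
opening: 0.0895
grip_force: 0.0
```

```bash
python3 go.py -.078 .172 .2 -.1417
```

```text
t 11.45 st now [-0.1156 -0.0948] 0.204 world target [0.546 0.183 0.2  ] d cm [26.68  3.76  0.39] spin 90.0
```

>>> send_rows(targets=[{"translation": [4.9, 0.7, 0], "spin": 8, "jaw": 1}, {"translation": [9.8, 1.4, 0], "spin": 16, "jaw": 1}, {"translation": [14.7, 2.1, 0], "spin": 24, "jaw": 1}, {"translation": [19.6, 2.8, 0], "spin": 32, "jaw": 1}, {"translation": [24.5, 3.5, 0], "spin": 40, "jaw": 1}])

```text
time: 11.95
tool_pos: [0.5314, 0.1409, 0.199]
tool_rot: [-3.141, 0.001, 0.761]
contact_force: [0.9, 0.2, 1.0]
opening: 0.092
grip_force: 0.0
```

>>> send_rows(targets=[{"translation": [0, 0, 0], "spin": 8, "jaw": 1}, {"translation": [0, 0, 0], "spin": 16, "jaw": 1}, {"translation": [0, 0, 0], "spin": 24, "jaw": 1}, {"translation": [0, 0, 0], "spin": 32, "jaw": 1}, {"translation": [0, 0, 0], "spin": 40, "jaw": 1}])

```text
time: 12.45
tool_pos: [0.5311, 0.1393, 0.1989]
tool_rot: [3.141, 0.002, 0.063]
contact_force: [0.4, 0.3, 0.3]
opening: 0.0919
grip_force: 0.0
```

```bash
python3 go.py -.078 .172 .12 -.1417
```

```text
t 12.45 st now [-0.0862  0.1264] 0.1989 world target [0.546 0.183 0.12 ] d cm [ 1.75 -4.3   7.88] spin 11.7
```

>>> send_rows(targets=[{"translation": [0.8, -2.2, 0], "spin": 6, "jaw": 1}, {"translation": [1.7, -4.3, 0], "spin": 11.7, "jaw": 1}, {"translation": [1.7, -4.3, 3], "spin": 11.7, "jaw": 1}, {"translation": [1.7, -4.3, 6], "spin": 11.7, "jaw": 1}, {"translation": [1.7, -4.3, 7.8], "spin": 11.7, "jaw": 1}])

```text
time: 12.95
tool_pos: [0.5438, 0.1832, 0.1186]
tool_rot: [3.14, 0.005, -0.135]
contact_force: [0.8, -0.2, 0.5]
opening: 0.0915
grip_force: 0.0
```

```bash
python3 go.py -.078 .172 .042 -.1417
```

```text
t 12.95 st now [-0.0798  0.1716] 0.1186 world target [0.546 0.183 0.042] d cm [ 0.22 -0.05  7.66] spin 0.4
```

>>> send_rows(targets=[{"translation": [0, 0, 2], "spin": 0.4, "jaw": 1}, {"translation": [0, 0, 4], "spin": 0.4, "jaw": 1}, {"translation": [0, 0, 6], "spin": 0.4, "jaw": 1}, {"translation": [0, 0, 7.5], "spin": 0.4, "jaw": 1}, {"translation": [0, 0, 7.5], "spin": 0.4, "jaw": 1}])

```text
time: 13.45
tool_pos: [0.5433, 0.1828, 0.044]
tool_rot: [3.139, 0.006, -0.143]
contact_force: [-0.5, 1.2, 0.5]
opening: 0.0919
grip_force: 0.0
```

>>> send_rows(targets=[{"translation": [0, 0, 0], "spin": 0, "jaw": 0.4}, {"translation": [0, 0, 0], "spin": 0, "jaw": 0.4}, {"translation": [0, 0, 0], "spin": 0, "jaw": 0.4}, {"translation": [0, 0, 0], "spin": 0, "jaw": 0.4}, {"translation": [0, 0, 0], "spin": 0, "jaw": 0.4}], force=22)

```text
time: 13.95
tool_pos: [0.5454, 0.1825, 0.0478]
tool_rot: [3.14, -0.0, -0.143]
contact_force: [-2.0, -4.4, 3.9]
opening: 0.0561
grip_force: 2.8
```

>>> send_rows(targets=[{"translation": [0, 0, 0], "spin": 0, "jaw": 0.4}, {"translation": [0, 0, 0], "spin": 0, "jaw": 0.4}, {"translation": [0, 0, 0], "spin": 0, "jaw": 0.4}, {"translation": [0, 0, 0], "spin": 0, "jaw": 0.4}, {"translation": [0, 0, 0], "spin": 0, "jaw": 0.4}])

```text
time: 14.45
tool_pos: [0.5456, 0.1839, 0.0476]
tool_rot: [-3.141, -0.0, -0.143]
contact_force: [-2.0, 5.5, 4.8]
opening: 0.0477
grip_force: 21.8
```

>>> send_rows(targets=[{"translation": [0, 0, 0], "spin": 0, "jaw": 0.4}, {"translation": [0, 0, 0], "spin": 0, "jaw": 0.4}, {"translation": [0, 0, 0], "spin": 0, "jaw": 0.4}, {"translation": [0, 0, 0], "spin": 0, "jaw": 0.4}, {"translation": [0, 0, 0], "spin": 0, "jaw": 0.4}])

```text
time: 14.95
tool_pos: [0.5456, 0.1839, 0.0477]
tool_rot: [-3.141, -0.0, -0.143]
contact_force: [-1.7, 4.7, 4.8]
opening: 0.0476
grip_force: 21.8
```

At proper depth it holds firmly at 47.6 mm with 22 N, which is the stop. Releasing and going back to the lever.

>>> send_rows(targets=[{"translation": [0, 0, 0], "spin": 0, "jaw": 1}, {"translation": [0, 0, 0], "spin": 0, "jaw": 1}, {"translation": [0, 0, 0], "spin": 0, "jaw": 1}, {"translation": [0, 0, 0], "spin": 0, "jaw": 1}, {"translation": [0, 0, 0], "spin": 0, "jaw": 1}])

```text
time: 15.45
tool_pos: [0.5455, 0.1832, 0.047]
tool_rot: [-3.142, 0.0, -0.143]
contact_force: [-0.8, 0.2, 0.5]
opening: 0.0834
grip_force: 0.0
```

>>> send_rows(targets=[{"translation": [0, 0, 0], "spin": 0, "jaw": 1}, {"translation": [0, 0, 0], "spin": 0, "jaw": 1}, {"translation": [0, 0, 0], "spin": 0, "jaw": 1}, {"translation": [0, 0, -2], "spin": 0, "jaw": 1}, {"translation": [0, 0, -5], "spin": 0, "jaw": 1}])

```text
time: 15.95
tool_pos: [0.5441, 0.183, 0.096]
tool_rot: [3.14, 0.004, -0.143]
contact_force: [0.5, 0.1, -0.4]
opening: 0.0918
grip_force: 0.0
```

>>> send_rows(targets=[{"translation": [0, 0, -4], "spin": 0, "jaw": 1}, {"translation": [0, 0, -8], "spin": 0, "jaw": 1}, {"translation": [0, 0, -10], "spin": 0, "jaw": 1}, {"translation": [0, 0, -10.5], "spin": 0, "jaw": 1}, {"translation": [0, 0, -10.5], "spin": 0, "jaw": 1}])

```text
time: 16.45
tool_pos: [0.5455, 0.1833, 0.2023]
tool_rot: [-3.141, -0.001, -0.143]
contact_force: [-1.0, -0.4, 0.4]
opening: 0.0919
grip_force: 0.0
```

```bash
python3 go.py -.1187 -.095 .2 1.429
```

```text
t 16.45 st now [-0.0781  0.172 ] 0.2023 world target [ 0.468 -0.075  0.2  ] d cm [-4.03 26.71  0.22] spin -90.1
```

>>> send_rows(targets=[{"translation": [-0.7, 4.9, 0], "spin": -8, "jaw": 1}, {"translation": [-1.5, 9.8, 0], "spin": -16, "jaw": 0.9}, {"translation": [-2.2, 14.7, 0], "spin": -24, "jaw": 0.8}, {"translation": [-3.0, 19.6, 0], "spin": -32, "jaw": 0.7}, {"translation": [-3.7, 24.5, 0], "spin": -40, "jaw": 0.7}])

```text
time: 16.95
tool_pos: [0.4773, -0.0395, 0.2003]
tool_rot: [-3.139, 0.003, 0.532]
contact_force: [0.6, -0.6, 0.2]
opening: 0.0663
grip_force: 0.0
```

>>> send_rows(targets=[{"translation": [0, 0, 0], "spin": -8, "jaw": 0.7}, {"translation": [0, 0, 0], "spin": -16, "jaw": 0.7}, {"translation": [0, 0, 0], "spin": -24, "jaw": 0.7}, {"translation": [0, 0, 0], "spin": -32, "jaw": 0.7}, {"translation": [0, 0, 0], "spin": -40, "jaw": 0.7}])

```text
time: 17.45
tool_pos: [0.478, -0.0381, 0.2002]
tool_rot: [-3.138, 0.0, 1.23]
contact_force: [-0.4, 0.1, -0.4]
opening: 0.0643
grip_force: 0.0
```

```bash
python3 go.py -.1187 -.095 .11 1.429
```

```text
t 17.45 st now [-0.1137 -0.0566] 0.2002 world target [ 0.468 -0.075  0.11 ] d cm [-3.86  0.3   9.02] spin -11.4
```

>>> send_rows(targets=[{"translation": [-1.9, 0.1, 0], "spin": -6, "jaw": 0.7}, {"translation": [-3.9, 0.3, 2], "spin": -11.4, "jaw": 0.7}, {"translation": [-3.9, 0.3, 5], "spin": -11.4, "jaw": 0.7}, {"translation": [-3.9, 0.3, 8], "spin": -11.4, "jaw": 0.7}, {"translation": [-3.9, 0.3, 9], "spin": -11.4, "jaw": 0.7}])

```text
time: 17.95
tool_pos: [0.4657, -0.0751, 0.1082]
tool_rot: [-3.133, -0.001, 1.423]
contact_force: [-0.4, 0.1, 1.2]
opening: 0.0643
grip_force: 0.0
```

>>> send_rows(targets=[{"translation": [0, 0, 0], "spin": 0, "jaw": 0.7}, {"translation": [0, 0, 0], "spin": 0, "jaw": 0.7}, {"translation": [0, 0, 0], "spin": 0, "jaw": 0.7}, {"translation": [0, 0, 0], "spin": 0, "jaw": 0.7}, {"translation": [0, 0, 0], "spin": 0, "jaw": 0.7}])

```text
time: 18.45
tool_pos: [0.4692, -0.076, 0.1131]
tool_rot: [3.14, 0.0, 1.424]
contact_force: [0.2, -0.4, 1.0]
opening: 0.0642
grip_force: 0.0
```

```bash
python3 go.py -.1187 -.095 .025 1.429
```

```text
t 18.45 st now [-0.1171 -0.0954] 0.1131 world target [ 0.468 -0.075  0.025] d cm [ 0.05 -0.18  8.81] spin -0.3
```

>>> send_rows(targets=[{"translation": [0, -0.2, 2], "spin": -0.3, "jaw": 0.7}, {"translation": [0, -0.2, 4], "spin": -0.3, "jaw": 0.7}, {"translation": [0, -0.2, 6.5], "spin": -0.3, "jaw": 0.7}, {"translation": [0, -0.2, 8.8], "spin": -0.3, "jaw": 0.5}, {"translation": [0, -0.2, 8.8], "spin": -0.3, "jaw": 0.3}])

```text
time: 18.95
tool_pos: [0.465, -0.0751, 0.0224]
tool_rot: [-3.137, -0.001, 1.429]
contact_force: [-0.8, -0.3, 0.2]
opening: 0.0528
grip_force: 0.0
```

>>> send_rows(targets=[{"translation": [0, 0, 0], "spin": 0, "jaw": 0.1}, {"translation": [0, 0, 0], "spin": 0, "jaw": 0.1}, {"translation": [0, 0, 0], "spin": 0, "jaw": 0.1}, {"translation": [0, 0, 0], "spin": 0, "jaw": 0.1}, {"translation": [0, 0, 0], "spin": 0, "jaw": 0.1}], force=15)

```text
time: 19.45
tool_pos: [0.4677, -0.0759, 0.025]
tool_rot: [3.139, 0.0, 1.429]
contact_force: [-0.3, -0.2, 0.4]
opening: 0.0155
grip_force: 15.0
```

>>> send_rows(targets=[{"translation": [0, 0, 0], "spin": 0, "jaw": 0.1}, {"translation": [0, 0, 0], "spin": 0, "jaw": 0.1}, {"translation": [0, 0, 0], "spin": 0, "jaw": 0.1}, {"translation": [0, 0, 0], "spin": 0, "jaw": 0.1}, {"translation": [0, 0, 0], "spin": 0, "jaw": 0.1}])

```text
time: 19.95
tool_pos: [0.4676, -0.0759, 0.0248]
tool_rot: [3.14, 0.0, 1.429]
contact_force: [2.6, -0.2, 5.3]
opening: 0.0152
grip_force: 15.0
```

```bash
python3 go.py -.1187 -.095 .025 1.429
```

```text
t 19.95 st now [-0.1187 -0.0955] 0.0248 world target [ 0.468 -0.075  0.025] d cm [ 0.05 -0.   -0.02] spin -0.0
```

The bar is held again. Swinging it along the arc, 0.375 rad per call.

>>> send_rows(targets=[{"translation": [0, 0.21, -0.87], "spin": 0, "jaw": 0.1}, {"translation": [0, 0.49, -1.73], "spin": 0, "jaw": 0.1}, {"translation": [0, 0.83, -2.56], "spin": 0, "jaw": 0.1}, {"translation": [0, 1.23, -3.37], "spin": 0, "jaw": 0.1}, {"translation": [0, 1.69, -4.14], "spin": 0, "jaw": 0.1}])

```text
time: 20.45
tool_pos: [0.4823, -0.0779, 0.0658]
tool_rot: [-3.138, 0.0, 1.429]
contact_force: [-1.2, -1.6, -3.5]
opening: 0.0155
grip_force: 15.0
```

```bash
python3 go.py -.1018 -.095 .066 1.429
```

```text
t 20.45 st now [-0.1038 -0.0955] 0.0658 world target [ 0.484 -0.078  0.066] d cm [ 0.05  0.2  -0.02] spin 0.0
```

>>> send_rows(targets=[{"translation": [0, 0.52, -0.74], "spin": 0, "jaw": 0.1}, {"translation": [0, 1.09, -1.43], "spin": 0, "jaw": 0.1}, {"translation": [0, 1.71, -2.08], "spin": 0, "jaw": 0.1}, {"translation": [0, 2.38, -2.68], "spin": 0, "jaw": 0.1}, {"translation": [0, 3.09, -3.24], "spin": 0, "jaw": 0.1}])

```text
time: 20.95
tool_pos: [0.5089, -0.0819, 0.0987]
tool_rot: [-3.13, 0.001, 1.43]
contact_force: [-20.5, -1.9, 17.3]
opening: 0.0155
grip_force: 15.0
```

>>> send_rows(targets=[{"translation": [0, 0.75, -0.49], "spin": 0, "jaw": 0.1}, {"translation": [0, 1.54, -0.93], "spin": 0, "jaw": 0.1}, {"translation": [0, 2.35, -1.31], "spin": 0, "jaw": 0.1}, {"translation": [0, 3.2, -1.63], "spin": 0, "jaw": 0.1}, {"translation": [0, 4.06, -1.88], "spin": 0, "jaw": 0.1}])

```text
time: 21.45
tool_pos: [0.5533, -0.0881, 0.1187]
tool_rot: [-3.14, 0.0, 1.429]
contact_force: [-5.9, -0.4, 5.2]
opening: 0.0152
grip_force: 15.0
```

```bash
python3 go.py -.0303 -.095 .1174 1.429
```

```text
t 21.45 st now [-0.032  -0.0956] 0.1187 world target [ 0.555 -0.088  0.117] d cm [0.06 0.17 0.13] spin 0.0
```

>>> send_rows(targets=[{"translation": [0, 0.88, -0.19], "spin": 0, "jaw": 0.1}, {"translation": [0, 1.77, -0.31], "spin": 0, "jaw": 0.1}, {"translation": [0, 2.67, -0.36], "spin": 0, "jaw": 0.1}, {"translation": [0, 3.57, -0.34], "spin": 0, "jaw": 0.1}, {"translation": [0, 4.47, -0.26], "spin": 0, "jaw": 0.1}])

```text
time: 21.95
tool_pos: [0.5987, -0.0946, 0.12]
tool_rot: [-3.141, 0.0, 1.429]
contact_force: [-4.5, -1.6, 3.1]
opening: 0.0153
grip_force: 15.0
```

>>> send_rows(targets=[{"translation": [0, 0, 0], "spin": 0, "jaw": 0.1}, {"translation": [0, 0, 0], "spin": 0, "jaw": 0.1}, {"translation": [0, 0, 0], "spin": 0, "jaw": 0.1}, {"translation": [0, 0, 0], "spin": 0, "jaw": 0.1}, {"translation": [0, 0, 0], "spin": 0, "jaw": 0.1}])

```text
time: 22.45
tool_pos: [0.5989, -0.0946, 0.1199]
tool_rot: [3.14, 0.0, 1.429]
contact_force: [-1.2, -1.3, 4.6]
opening: 0.0154
grip_force: 15.0
```

```bash
python3 go.py .0149 -.095 .12 1.429; python3 - <<'E'
from h import *
p,d=read_camera("scene"); w=cloud("scene",d); w[...,2]+=.002
O=np.array([.59856,.00196]); yaw=-.1417; c,s=np.cos(yaw),np.sin(yaw); Rz=np.array([[c,-s],[s,c]]); w[...,:2]=(w[...,:2]-O)@Rz
m=(abs(w[...,0])<.03)&(abs(w[...,1]-.003)<.025)&(w[...,2]>.05)&(w[...,2]<.12); print("platen z",np.median(w[m][:,2]),m.sum())
cv2.imwrite("pics/f.png",cv2.resize(p[150:310,240:460],None,fx=3,fy=3)[...,::-1])
E
```

```text
t 22.45 st now [ 0.0139 -0.0956] 0.1199 world target [ 0.6   -0.094  0.12 ] d cm [ 0.06  0.1  -0.01] spin -0.0
platen z 0.08462766288182211 547
```

View pics/f.png

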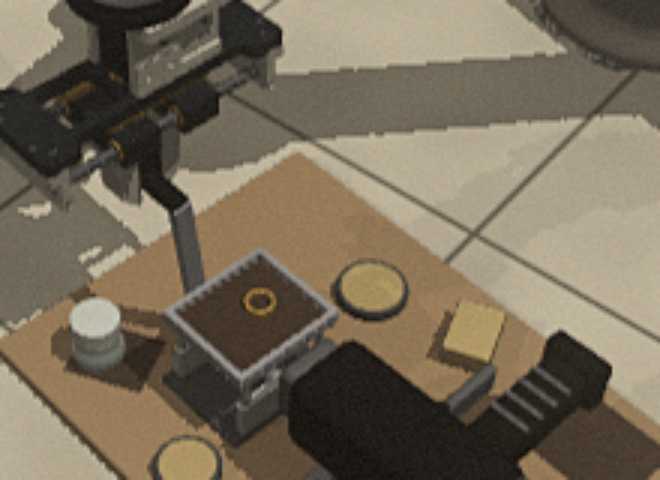

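The picture shows the lever upright, with the bar at (165,190) held in the fingers. The table is raised to 84.6 mm against an expected 84 mm. The ring lies flat on it at (260,300), and the trigger at (470,390) is released. The other things around it are where they were.

```bash
python3 -c "
from h import *
print(job.hand_in())"
```

```text
the job is handed in; nothing more can be done
None
```

I handed in the job with the fingers holding the cam lever steady at about 1.5 rad and the table about 24 mm up. The ring lay flat on it, the trigger had been squeezed and had sprung back, and nothing else on the board had visibly moved; the interface gave no verdict.

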